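# Balance a wrongly loaded centrifuge rotor

### The job

The swing-out rotor has been loaded out of balance: no tube faces one of its own kind. Change tubes round, parking one in a free place of the blue rack on the way, until each of the six sits fully down and upright in a bucket directly opposite its twin (tall facing tall, short facing short, narrow-necked facing narrow-necked); the rotor may be turned by its centre handle to bring a far bucket within reach. Keep every tube upright, leave the dropper bottles standing where they are in the rack, and finish with the rotor still.

Things in the scene. Friction and masses are not known exactly. Their poses are not given: they have to be found in the camera images.
- rotor: rotor of six steel buckets on a fixed stand; turns endlessly about its vertical axis, light to turn, stays where left. Origin on the axis at bench level, z up. Bucket centres 100 mm out at 0, 60, .. 300 deg from its x axis; bore 34, outside 50 mm, floor 25, rim 85 mm above bench, arms lower; any kind fits. Centre handle: black bar along its x axis, 66 long, 16 thick, 100 to 142 mm above bench
- rack: blue open-lattice tube rack, fixed, 168 x 112 mm, 66 mm high; origin at the centre of its underside, x along its length. Six square places of 36 mm at x = -56, 0, 56 and y = -28, 28 mm; things stand on its floor, 6 mm above the bench. The two places at x = -56 hold the dropper bottles, the other four are free
- conical1: tall conical-bottomed centrifuge tube, one of two alike, upright in a rotor bucket: 116 mm tall, clear body 29.5 mm across, the lowest 16 mm tapering to a 14 mm flat tip; wide flat ribbed screw cap 34 mm across and 16 mm high on top. Origin at the centre of its underside, z up along it. 62 g
- conical2: tall conical-bottomed centrifuge tube, one of two alike, upright in a rotor bucket: 116 mm tall, clear body 29.5 mm across, the lowest 16 mm tapering to a 14 mm flat tip; wide flat ribbed screw cap 34 mm across and 16 mm high on top. Origin at the centre of its underside, z up along it. 62 g
- universal1: short straight container, one of two alike, upright in a rotor bucket, the lowest kind: 93 mm tall, clear body 28 mm across, the lowest 9 mm tapering to 18 mm; smooth metal screw cap 30 mm across and 18 mm high on top. Origin at the centre of its underside, z up along it. 48 g
- universal2: short straight container, one of two alike, upright in a rotor bucket, the lowest kind: 93 mm tall, clear body 28 mm across, the lowest 9 mm tapering to 18 mm; smooth metal screw cap 30 mm across and 18 mm high on top. Origin at the centre of its underside, z up along it. 48 g
- narrow1: narrow-necked round-bottomed bottle, one of two alike, upright in a rotor bucket: 112 mm tall, clear body 28.6 mm across up to 68 mm, rounded to a 14 mm flat below; sloping shoulder, then a slim ribbed cap 22 mm across and 28 mm high on top. Origin at the centre of its underside, z up along it. 55 g
- narrow2: narrow-necked round-bottomed bottle, one of two alike, upright in a rotor bucket: 112 mm tall, clear body 28.6 mm across up to 68 mm, rounded to a 14 mm flat below; sloping shoulder, then a slim ribbed cap 22 mm across and 28 mm high on top. Origin at the centre of its underside, z up along it. 55 g
- dropper1: amber glass dropper bottle with a black cap and rubber bulb, 31 mm across, 106 mm tall, standing in the rack place at x = -56, y = 28 mm, where it stays. Origin at the centre of its underside
- dropper2: the same kind of amber dropper bottle, in the rack place at x = -56, y = -28 mm, where it stays. Origin at the centre of its underside
Things that resemble listed ones, but are neither listed nor needed, are in the scene too. What is shaped like the rack but turquoise is not meant.

How it is judged (in metres and radians):
On the way:
1. one of the rotor's tubes stands parked, let go, in a free place of the rack (((x of conical1 in the frame of rack between -0.084 and 0.084 m and y of conical1 in the frame of rack between -0.056 and 0.056 m and z of conical1 in the frame of rack below 0.015 m and angle between conical1's own z axis and vertical below 0.25 rad and linear speed of conical1 below 0.05 m/s and contact force between conical1 and the fingers below 0.1 N) or (x of universal2 in the frame of rack between -0.084 and 0.084 m and y of universal2 in the frame of rack between -0.056 and 0.056 m and z of universal2 in the frame of rack below 0.015 m and angle between universal2's own z axis and vertical below 0.25 rad and linear speed of universal2 below 0.05 m/s and contact force between universal2 and the fingers below 0.1 N) or (x of narrow2 in the frame of rack between -0.084 and 0.084 m and y of narrow2 in the frame of rack between -0.056 and 0.056 m and z of narrow2 in the frame of rack below 0.015 m and angle between narrow2's own z axis and vertical below 0.25 rad and linear speed of narrow2 below 0.05 m/s and contact force between narrow2 and the fingers below 0.1 N) or (x of universal1 in the frame of rack between -0.084 and 0.084 m and y of universal1 in the frame of rack between -0.056 and 0.056 m and z of universal1 in the frame of rack below 0.015 m and angle between universal1's own z axis and vertical below 0.25 rad and linear speed of universal1 below 0.05 m/s and contact force between universal1 and the fingers below 0.1 N) or (x of narrow1 in the frame of rack between -0.084 and 0.084 m and y of narrow1 in the frame of rack between -0.056 and 0.056 m and z of narrow1 in the frame of rack below 0.015 m and angle between narrow1's own z axis and vertical below 0.25 rad and linear speed of narrow1 below 0.05 m/s and contact force between narrow1 and the fingers below 0.1 N) or (x of conical2 in the frame of rack between -0.084 and 0.084 m and y of conical2 in the frame of rack between -0.056 and 0.056 m and z of conical2 in the frame of rack below 0.015 m and angle between conical2's own z axis and vertical below 0.25 rad and linear speed of conical2 below 0.05 m/s and contact force between conical2 and the fingers below 0.1 N))), for 0.2 s.
At the end, for the whole second after the job is handed in: all six tubes stand fully down on the floors of the rotor's buckets (within 7 mm of height and 12 mm of the bucket circle), upright within 0.2 rad and at rest; each of the three pairs sits in opposite buckets (more than 186 mm apart; 200 mm nominal); the rotor is still (horizontal distance between conical1 and rotor between 0.088 and 0.112 m and z of conical1 in the frame of rotor between 0.018 and 0.032 m and angle between each of conical1, universal2, narrow2, universal1, narrow1, conical2's own z axis and vertical below 0.2 rad and linear speed of each of conical1, universal2, narrow2, universal1, narrow1, conical2 below 0.03 m/s and horizontal distance between universal2 and rotor between 0.088 and 0.112 m and z of universal2 in the frame of rotor between 0.018 and 0.032 m and horizontal distance between narrow2 and rotor between 0.088 and 0.112 m and z of narrow2 in the frame of rotor between 0.018 and 0.032 m and horizontal distance between universal1 and rotor between 0.088 and 0.112 m and z of universal1 in the frame of rotor between 0.018 and 0.032 m and horizontal distance between narrow1 and rotor between 0.088 and 0.112 m and z of narrow1 in the frame of rotor between 0.018 and 0.032 m and horizontal distance between conical2 and rotor between 0.088 and 0.112 m and z of conical2 in the frame of rotor between 0.018 and 0.032 m and horizontal distance between conical1 and conical2 above 0.186 m and horizontal distance between universal1 and universal2 above 0.186 m and horizontal distance between narrow1 and narrow2 above 0.186 m and angular speed of rotor below 0.05 rad/s); the robot touches nothing.
It fails at once if a dropper bottle is shifted more than 20 mm or tipped (distance of any of dropper1, dropper2 from where it was at the start of the episode above 0.02 m or angle between any of dropper1, dropper2's own z axis and vertical above 0.5 rad).
It fails at once if a tube is tipped more than 45 degrees (angle between any of conical1, universal2, narrow2, universal1, narrow1, conical2's own z axis and vertical above 0.785 rad).
It also fails if it takes over 120 s, if anything falls off the work surface, if the arm or the gripper's body presses on something with over 40 N, if the wrist force passes 120 N, or if a joint passes its speed limit or range.

### The arm

A 6-joint arm with a two-finger parallel gripper is mounted at the origin on the work surface. World frame = base frame: x ahead of the robot, y to its left, z up, the work surface at z = 0. Lengths are in m, angles in degrees, forces in N, time in s.
With the tool pointing down it reaches from about 0.3 to 0.75 m from the base axis. Payload 8.5 kg.
Tool frame: the origin (TCP) lies between the finger pads; the fingertips stand 22 mm ahead of it and the grasp point (between the pads) lies 3 mm ahead of it (env.nose_length is the distance from the TCP to the fingertips, in m); z points along the fingers, x is the direction in which the jaws open and shut, and the axes are right-handed (so a half turn about z gives the same grasp; the last joint's range is limited). The gripper opens to 85 mm and grips with 20 to 120 N. Pads are 22 mm wide; open, the fingers measure 114 mm over their backs; the gripper's body (76 mm by 85 mm) begins 54 mm behind the grasp point. The pads swing forward as they close: fully open they stand 13 mm farther back than shut.
Start: joints at [-77.137, 21.807, 74.336, -0, 83.858, -12.336], TCP at [0.234, -0.498, 0.253] pointing down, gripper open.
Joint ranges: [-178.18, 178.18], [-50.72, 133.34], [12.68, 142.11], [-81.47, 261.47], [9.98, 163.14], [-165.26, 165.26]. Speed limits (degrees/s): [136.94, 136.94, 180, 180, 180, 180].

### API

Orientations are given as a 3x3 rotation matrix whose columns are the frame's x, y, z axes.
In Python, from rig import env gives the robot as it stands.
- The arm moves only by the tool arm_command, never from a script. Its argument "steps" is a list of rows, each an object with "delta_pos": the shift along the world's x, y, z in mm, a list of three; "dr": the turn, a rotation vector about the world's x, y, z in degrees, a list of three. In form: [{"delta_pos": [dx, dy, dz], "dr": [wx, wy, wz]}, ...]. A call has 1 to 20 rows; each row shifts and turns the commanded pose from where the row before left it; what a row does not reach is not made up. A row lasts 1/10 s, in which the tool goes at most 50 mm and 8.59 degrees, less where a joint would pass 70% of its speed; a pose out of reach is approached as far as the arm can. A call with a gripper value outside its range is refused whole. "grip" is the opening, from 0 (shut) to 1 (fully open), set as the call begins (left out, the last holds). The fingers move at their own pace and stop on an object; "squeeze" is the grip in N (left out, the last holds). Time passes only in rows, so rows that do not move let the fingers close. It gives the time, the measured TCP pose, the force and the opening at its end, in the units of the state.
- env.observe(): the state, without advancing time (a new reading comes with each control period).
- env.get_image(name): name is "side" or "top" or "wrist"; returns the picture (480x640x3 uint8, blue, green, red); there is no depth.
- env.get_calibration(name): a dict with "fx", "fy", "cx", "cy" (pixels), "view" (4x4, takes a point from world to camera coordinates). Camera axes: x right, y up, looking along -z (the intrinsics and any distortion apply to the point x, -y, -z); pixel columns grow to the right and rows downward; lengths in m; the calibration is good to about 2 mm. A picture is of the moment at which its call begins: read the wrist's pose just before it. get_calibration takes no time and is no camera call; for the wrist camera it gives the pose at the moment of the call.
- env.close_job(): hands the job in, once; it reports no verdict.
The state is a dict: "time_s": time; "q": joint angles; "qvel": joint speeds; "joint_efforts": joint torques, N m; "position": TCP position; "tool_rot": TCP orientation; "ft_force": force on the tool from outside, world axes, zero at the start; "wrist_torque": the same for the moment, N m; "grip_width": finger opening in m.
Only numpy, scipy, OpenCV 4.12 (cv2) and the standard library are available. Lean on these libraries where they do the work, as an engineer would, in place of code of your own. Each camera call takes 0.05 s, during which the arm holds its last target. There are 200 camera calls.

## Working session

There is one attempt and no reset: what is moved stays moved. The work goes in short steps, Python scripts to look and compute and a tool call to move; the robot and the scene stay as the last step left them, time stands still between calls to the robot, and variables do not carry over. Pictures are saved under pics/ and viewed, about 12 in all and at most 16, crops included, and the job is handed in when it is done.

Besides the shell and the picture viewer there is one more tool, called after "Emit:" as a command line: name --argument value ..., lists and objects as JSON in quotes. arm_command: Moves the arm, as the interface text tells. Its arguments: {"type":"object","properties":{"steps":{"type":"array"},"grip":{"type":"number"},"squeeze":{"type":"number"}},"required":["steps"]}

```bash
mkdir -p pics; ls
python3 - <<'E'
from rig import env
import cv2
for n in("top","side"):
    cv2.imwrite(f"pics/{n}0.png",env.get_image(n)); c=env.get_calibration(n); print(n,c)
s=env.observe(); print(s['time_s'],s['position'],s['tool_rot'],s['grip_width'])
E
```

```text
pics
top {'fx': 433.2559112019214, 'fy': 433.2559112019214, 'cx': 313.33584907191755, 'cy': 243.86434082297808, 'view': array([[ 0.04353046, -0.99904934,  0.0023495 ,  0.18265221],
       [ 0.9757366 ,  0.04301955,  0.21467976, -0.51217244],
       [-0.21457675, -0.00705262,  0.97668167, -0.98854091],
       [ 0.        ,  0.        ,  0.        ,  1.        ]])}
side {'fx': 531.6923428709919, 'fy': 531.6923428709919, 'cx': 317.0458727873697, 'cy': 245.71386198915854, 'view': array([[ 0.9185719 , -0.39508399, -0.01158924, -0.38763277],
       [ 0.20509103,  0.45136262,  0.86845233, -0.23308333],
       [-0.33788066, -0.80011276,  0.4956372 , -1.03945815],
       [ 0.        ,  0.        ,  0.        ,  1.        ]])}
0.1 [ 0.23408508 -0.49744374  0.25279053] [[ 4.25719667e-01 -9.04855062e-01 -2.87929220e-04]
 [-9.04854256e-01 -4.25719681e-01  1.23654979e-03]
 [-1.24147548e-03 -2.65889586e-04 -9.99999194e-01]] 0.08557898330610592
```

View pics/top0.png

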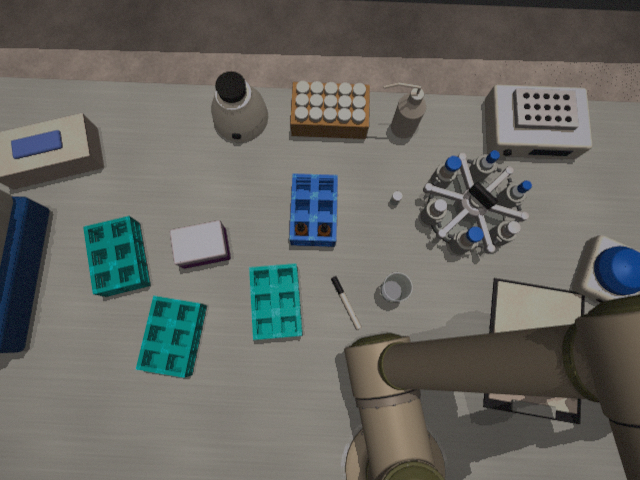

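View pics/side0.png

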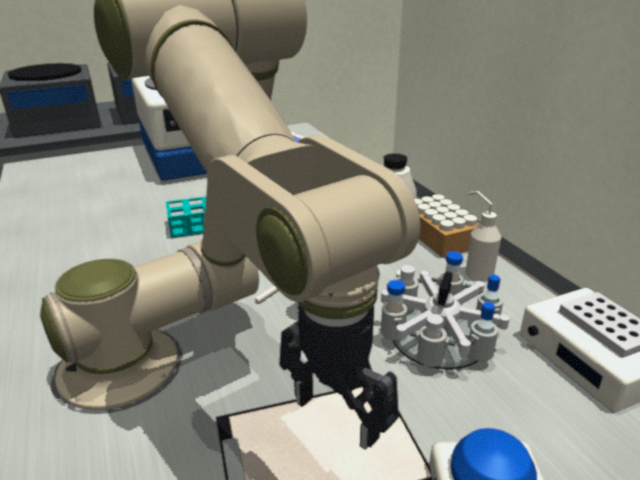

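Rotor at top-picture (475,203): A(452,163) wide blue = conical, B(489,157) and C(522,187) narrow blue, D(508,231) and F(437,209) silver = universal, E(470,237) wide blue = conical. The blue rack is at (314,210), with the droppers at its lower end. Lookalikes: turquoise racks (116,257), (275,302), (172,337), a loose vial (396,197), the vial box (330,105) and the heater block.

```bash
cat > h.py <<'E'
import numpy as np, cv2
from rig import env
def ray(n,uv,z,c=None):
    c=c or env.get_calibration(n); V=c['view']; R=V[:3,:3]; o=-R.T@V[:3,3]
    d=R.T@np.array([(uv[0]-c['cx'])/c['fx'],-(uv[1]-c['cy'])/c['fy'],-1])
    return o+d*(z-o[2])/d[2]
def proj(n,P,c=None):
    c=c or env.get_calibration(n); p=c['view'][:3,:3]@np.array(P)+c['view'][:3,3]
    return np.array([c['cx']+c['fx']*p[0]/-p[2], c['cy']-c['fy']*p[1]/-p[2]])
E
python3 - <<'E'
from h import *
tops=dict(A=((452,163),.141),B=((491,156),.137),C=((524,186),.137),D=((510,229),.118),E=((471,236),.141),F=((437,207),.118))
P={k:ray("top",*v)[:2] for k,v in tops.items()}
X=np.array(list(P.values())); print(P)
for a,b in("AD","BE","CF"): print((P[a]+P[b])/2, np.linalg.norm(P[a]-P[b]))
print(X.mean(0), np.degrees(np.arctan2(*(X-X.mean(0)).T[::-1])), np.linalg.norm(X-X.mean(0),axis=1), np.linalg.norm(X,axis=1))
r=[ray("top",p,.066)[:2] for p in((292,175),(338,175),(337,238),(290,238))]; print(r,np.mean(r,0))
im=cv2.imread("pics/top0.png")
a=cv2.resize(im[135:270,400:550],None,fx=4,fy=4,interpolation=cv2.INTER_CUBIC)
b=cv2.resize(im[160:260,280:350],None,fx=5.4,fy=5.4,interpolation=cv2.INTER_CUBIC)[:540]
o=np.zeros((540,0,3),np.uint8); cv2.imwrite("pics/crop1.png",cv2.resize(np.hstack([a,b]),None,fx=.8,fy=.8))
E
```

```text
{'A': array([ 0.68948946, -0.10652356]), 'B': array([ 0.71267561, -0.19882504]), 'C': array([ 0.64231296, -0.2710118 ]), 'D': array([ 0.54438089, -0.24225758]), 'E': array([ 0.51812577, -0.14430842]), 'F': array([ 0.58946386, -0.0766958 ])}
[ 0.61693518 -0.17439057] 0.19869630615999123
[ 0.61540069 -0.17156673] 0.20204380507518313
[ 0.61588841 -0.1738538 ] 0.20137461319751246
[ 0.61607476 -0.17327036] [  42.27632334  -14.81753346  -74.97349719 -136.10221502  163.527898
  105.4054191 ] [0.09922124 0.09992379 0.10120193 0.09949496 0.10214107 0.10017378] [0.69766969 0.73989047 0.69714656 0.59585173 0.53784685 0.59443241]
[array([0.67306284, 0.26506892]), array([0.67811527, 0.15152027]), array([0.51819826, 0.14890294]), array([0.51324336, 0.26120072])] [0.59565493 0.20667321]
```

View pics/crop1.png

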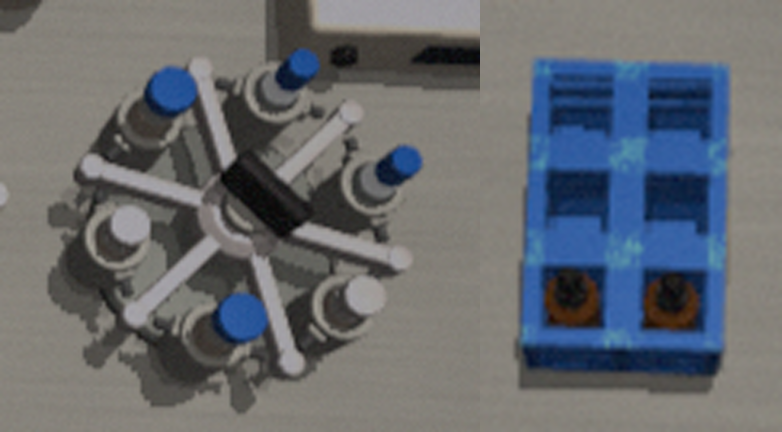

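Rotor centre is about (0.616, -0.173) with buckets at 44° mod 60, and the radii and spacing fit the description. Clockwise the order is C N N U C U. A 3-cycle fixes it without turning the rotor: D's universal to the rack, E's conical to D, C's narrow to E, the universal to C. First I go above D for a close look.

Emit:
arm_command --steps '[{"delta_pos": [0, 0, 10], "dr": [0, 0, 0]}, {"delta_pos": [20, 18, 10], "dr": [0, 0, 1]}, {"delta_pos": [20, 18, 10], "dr": [0, 0, 1]}, {"delta_pos": [20, 18, 10], "dr": [0, 0, 1]}, {"delta_pos": [20, 18, 10], "dr": [0, 0, 1]}, {"delta_pos": [20, 18, 0], "dr": [0, 0, 2]}, {"delta_pos": [20, 18, 0], "dr": [0, 0, 2]}, {"delta_pos": [20, 18, 0], "dr": [0, 0, 2]}, {"delta_pos": [20, 18, 0], "dr": [0, 0, 2]}, {"delta_pos": [20, 18, 0], "dr": [0, 0, 2]}, {"delta_pos": [20, 18, 0], "dr": [0, 0, 2]}, {"delta_pos": [20, 18, 0], "dr": [0, 0, 2]}, {"delta_pos": [20, 16, 0], "dr": [0, 0, 1]}, {"delta_pos": [20, 14, 0], "dr": [0, 0, 0]}, {"delta_pos": [20, 14, 0], "dr": [0, 0, 0]}, {"delta_pos": [20, 12, 0], "dr": [0, 0, 0]}, {"delta_pos": [10, 3, 0], "dr": [0, 0, 0]}, {"delta_pos": [0, 0, 0], "dr": [0, 0, 0]}, {"delta_pos": [0, 0, 0], "dr": [0, 0, 0]}]' --grip 0.65

```text
time_s: 2.0
position: [0.5437, -0.2412, 0.3034]
tool_rot: [[0.697, -0.717, -0.0], [-0.717, -0.697, -0.0], [-0.0, 0.0, -1.0]]
ft_force: [0.5, -0.4, -0.2]
grip_width: 0.0553
```

Run:
```python
from h import *
s=env.observe(); c=env.get_calibration("wrist"); cv2.imwrite("pics/w1.png",env.get_image("wrist"))
print(s['time_s'],s['position'],s['tool_rot'][:,0],s['ft_force'],s['grip_width'],c)
for k,P in dict(A=(.6895,-.1065,.141),D=(.5442,-.2425,.118),E=(.5181,-.1443,.141),C=(.6423,-.271,.137)).items(): print(k,proj("wrist",P,c))
```

```text
2.0 [ 0.54368424 -0.24115137  0.3033729 ] [ 6.96869340e-01 -7.17198071e-01 -2.22356151e-04] [ 0.45652605 -0.35027166 -0.18133046] 0.05534177181201022 {'fx': 357.0362385292092, 'fy': 357.0362385292092, 'cx': 317.46956878526663, 'cy': 235.39789595101325, 'view': array([[ 0.69683697, -0.71722782, -0.00157604, -0.5512463 ],
       [ 0.68810293,  0.66915673, -0.28061295, -0.16218648],
       [ 0.20231803,  0.19445699,  0.95981972, -0.48990537],
       [ 0.        ,  0.        ,  0.        ,  1.        ]])}
A [325.62437316 -69.61841943]
D [319.42051426 216.16750192]
E [205.73419082 160.60815195]
C [432.37389551 159.20985168]
```

View pics/w1.png

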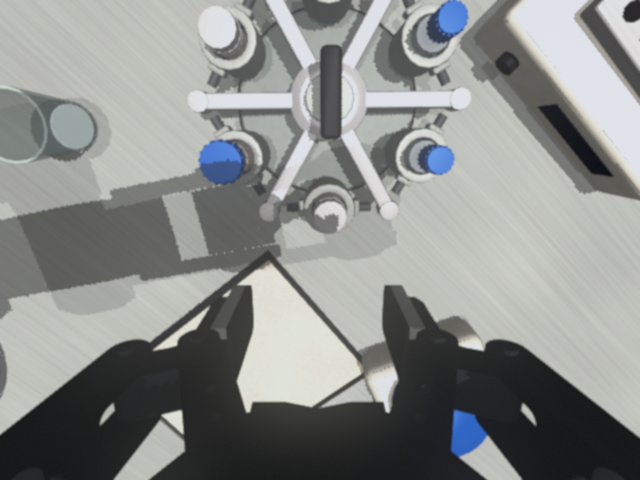

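The wrist picture shows D's cap at (330,214), E's at (220,161) and C's at (439,159), about 10 px right of my prediction. The crop also shows that I read the top pixels about 3 px too far left, so I re-derive from both cameras.

Run:
```python
from h import *
im=cv2.imread("pics/top0.png"); h=cv2.cvtColor(im,cv2.COLOR_BGR2HSV)
f=lambda x,y:(x/3.2+400,y/3.2+135)
T=dict(A=(f(171,92),.141),B=(f(302,68),.137),C=(f(405,160),.137),D=(f(364,297),.118),E=(f(240,318),.141),F=(f(129,226),.118))
W=dict(C=((440,159),.137),D=((330,213),.118),E=((220,161),.141),F=((219,28),.118),B=((451,18),.137))
def fit(P,n):
    from scipy.optimize import least_squares
    K=list(P);off=dict(A=0,B=-60,C=-120,D=180,E=120,F=60)
    g=lambda x:np.concatenate([[x[0]+.1*np.cos(x[2]+np.radians(off[k])),x[1]+.1*np.sin(x[2]+np.radians(off[k]))]-P[k] for k in K])
    r=least_squares(g,[.616,-.173,.76]); print(n,r.x[:2],np.degrees(r.x[2]),"res mm",(g(r.x)*1e3).round(1).reshape(-1,2).tolist(),K)
fit({k:ray("top",*v)[:2] for k,v in T.items()},"top")
fit({k:ray("wrist",*v)[:2] for k,v in W.items()},"wrist")
r=lambda x,y:((x-480)/4.32+280,y/4.32+160)
q=[ray("top",r(*p),.066)[:2] for p in((535,61),(728,63),(718,345),(524,345))]; print(np.array(q),np.mean(q,0))
```

```text
top [ 0.61801765 -0.1803546 ] 44.86995529417309 res mm [[1.1, -0.0], [2.1, 0.2], [-1.3, 0.0], [-0.4, 0.1], [-0.8, -0.9], [-0.8, 0.7]] ['A', 'B', 'C', 'D', 'E', 'F']
wrist [ 0.62151447 -0.17914492] 44.58811574137954 res mm [[0.3, -0.5], [-2.2, -2.0], [-0.4, -0.0], [0.1, 2.5], [2.2, 0.1]] ['C', 'D', 'E', 'F', 'B']
[[0.67544659 0.2633877 ]
 [0.67914236 0.15301797]
 [0.51343211 0.15331187]
 [0.50870349 0.26050729]] [0.59418114 0.20755621]
```

Emit:
arm_command --steps '[{"delta_pos": [5, -9, -20], "dr": [0, 0, 0]}, {"delta_pos": [0, 0, -30], "dr": [0, 0, 0]}, {"delta_pos": [0, 0, -30], "dr": [0, 0, 0]}, {"delta_pos": [0, 0, -30], "dr": [0, 0, 0]}, {"delta_pos": [0, 0, -20], "dr": [0, 0, 0]}, {"delta_pos": [0, 0, 0], "dr": [0, 0, 0]}, {"delta_pos": [0, 0, 0], "dr": [0, 0, 0]}]'

```text
time_s: 2.75
position: [0.549, -0.2503, 0.1743]
tool_rot: [[0.697, -0.717, 0.001], [-0.717, -0.697, -0.001], [0.001, -0.0, -1.0]]
ft_force: [0.4, -0.6, -0.1]
grip_width: 0.0554
```

Run:
```python
from h import *
s=env.observe(); c=env.get_calibration("wrist"); cv2.imwrite("pics/w2.png",env.get_image("wrist"))
print(s['time_s'],s['position'],s['ft_force'],s['grip_width'])
for k,P in dict(D=(.549,-.2502,.118),Dbase=(.549,-.2502,.085)).items(): print(k,proj("wrist",P,c))
```

```text
2.75 [ 0.54896466 -0.25034114  0.17431318] [ 0.35426288 -0.59406254 -0.1147353 ] 0.05542178764759375
D [317.56816902 270.61480716]
Dbase [317.58486993 250.6522243 ]
```

View pics/w2.png

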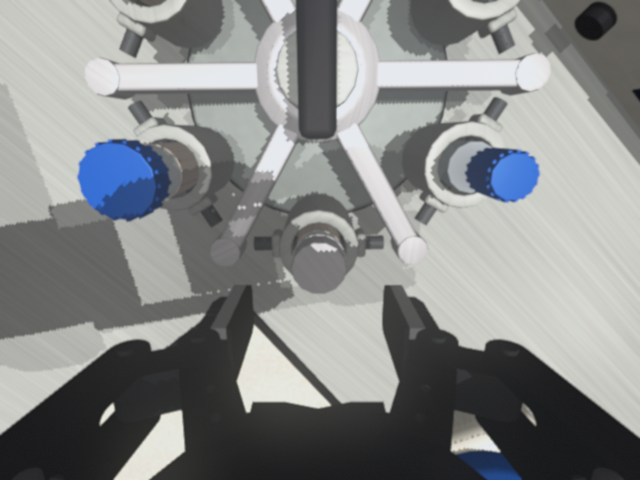

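The cap centre is at about (320,270) against a predicted (318,271), so the estimate holds. Going down to grip the cap.

Emit:
arm_command --steps '[{"delta_pos": [1, 0, -20], "dr": [0, 0, 0]}, {"delta_pos": [0, 0, -20], "dr": [0, 0, 0]}, {"delta_pos": [0, 0, -15], "dr": [0, 0, 0]}, {"delta_pos": [0, 0, -5], "dr": [0, 0, 0]}, {"delta_pos": [0, 0, 0], "dr": [0, 0, 0]}, {"delta_pos": [0, 0, 0], "dr": [0, 0, 0]}]'

```text
time_s: 3.4
position: [0.5506, -0.25, 0.1147]
tool_rot: [[0.697, -0.717, 0.002], [-0.717, -0.697, -0.001], [0.002, -0.0, -1.0]]
ft_force: [-0.2, -1.0, 0.0]
grip_width: 0.0555
```

Emit:
arm_command --steps '[{"delta_pos": [0, 0, 0], "dr": [0, 0, 0]}, {"delta_pos": [0, 0, 0], "dr": [0, 0, 0]}, {"delta_pos": [0, 0, 0], "dr": [0, 0, 0]}, {"delta_pos": [0, 0, 0], "dr": [0, 0, 0]}, {"delta_pos": [0, 0, 0], "dr": [0, 0, 0]}, {"delta_pos": [0, 0, 0], "dr": [0, 0, 0]}, {"delta_pos": [0, 0, 0], "dr": [0, 0, 0]}, {"delta_pos": [0, 0, 0], "dr": [0, 0, 0]}]' --grip 0.25 --squeeze 30

```text
time_s: 4.2
position: [0.5505, -0.2499, 0.1143]
tool_rot: [[0.697, -0.717, 0.001], [-0.717, -0.697, -0.001], [0.002, -0.0, -1.0]]
ft_force: [-1.0, -0.1, 5.6]
grip_width: 0.0291
```

Emit:
arm_command --steps '[{"delta_pos": [0, 0, 10], "dr": [0, 0, 0]}, {"delta_pos": [0, 0, 20], "dr": [0, 0, 0]}, {"delta_pos": [0, 0, 30], "dr": [0, 0, 0]}, {"delta_pos": [0, 0, 40], "dr": [0, 0, 0]}, {"delta_pos": [0, 0, 40], "dr": [0, 0, 0]}, {"delta_pos": [0, 10, 35], "dr": [0, 0, 0]}, {"delta_pos": [5, 26, 0], "dr": [0, 0, -4]}, {"delta_pos": [5, 35, 0], "dr": [0, 0, -4]}, {"delta_pos": [10, 40, 0], "dr": [0, 0, -4]}, {"delta_pos": [10, 40, 0], "dr": [0, 0, -4]}, {"delta_pos": [10, 40, 0], "dr": [0, 0, -4]}, {"delta_pos": [10, 40, 0], "dr": [0, 0, -4]}, {"delta_pos": [10, 40, 0], "dr": [0, 0, -4]}, {"delta_pos": [10, 40, 0], "dr": [0, 0, -4]}, {"delta_pos": [10, 40, 0], "dr": [0, 0, -4]}, {"delta_pos": [10, 40, 0], "dr": [0, 0, -4]}, {"delta_pos": [5, 25, 0], "dr": [0, 0, -3]}, {"delta_pos": [5, 15, 0], "dr": [0, 0, 0]}, {"delta_pos": [0, 0, 0], "dr": [0, 0, 0]}, {"delta_pos": [0, 0, 0], "dr": [0, 0, 0]}]'

```text
time_s: 6.2
position: [0.65, 0.1809, 0.2884]
tool_rot: [[0.021, -1.0, -0.0], [-1.0, -0.021, -0.0], [0.0, 0.0, -1.0]]
ft_force: [0.2, -1.3, -0.7]
grip_width: 0.0289
```

Run:
```python
from h import *
s=env.observe(); c=env.get_calibration("wrist"); cv2.imwrite("pics/w3.png",env.get_image("wrist"))
print(s['time_s'],s['position'],s['tool_rot'][:,0],s['ft_force'],s['grip_width'])
a=np.radians(1.2);R=np.array([[np.cos(a),-np.sin(a)],[np.sin(a),np.cos(a)]])
for x,y in((.084,.056),(.084,-.056),(.038,-.046),(.038,-.010),(.028,0),(.056,.028),(.056,-.028)):
    p=R@[x,y]+[.594,.2075]; print(x,y,p,proj("wrist",[*p,.066],c))
```

```text
6.2 [0.64997754 0.18093868 0.28837032] [ 2.12032964e-02 -9.99775126e-01  3.44457648e-04] [ 0.21358815 -1.26189893 -0.72467406] 0.028857544205203114
0.084 0.056 [0.6768088  0.26524688] [230.05390624 177.22662386]
0.084 -0.056 [0.67915435 0.15327144] [347.31076982 177.25576685]
0.038 -0.046 [0.63295502 0.1623059 ] [336.12328919 223.90712789]
0.038 -0.01 [0.63220109 0.19829801] [299.8088581  223.89524575]
0.028 0 [0.62199386 0.20808639] [289.9396003  233.58531977]
0.056 0.028 [0.64940133 0.23666663] [260.6717196  206.04118566]
0.056 -0.028 [0.65057411 0.18067892] [317.97572533 206.05821161]
```

View pics/w3.png

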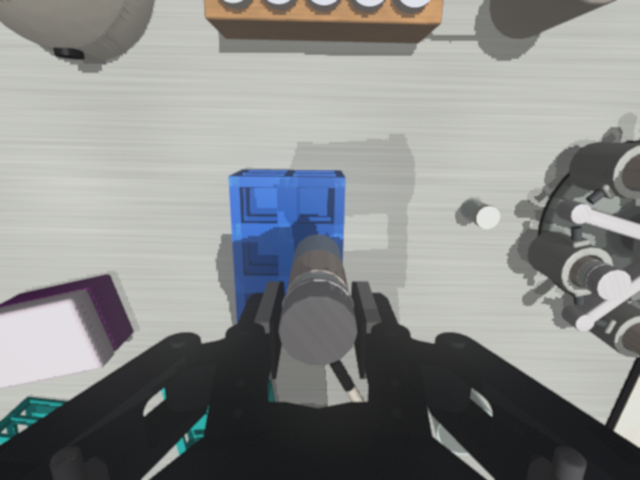

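Run:
```python
import cv2
im=cv2.imread("pics/w3.png")[160:260,220:355]
cv2.imwrite("pics/w3c.png",cv2.resize(cv2.convertScaleAbs(im,alpha=1.5,beta=20),None,fx=5.9,fy=5.9,interpolation=cv2.INTER_CUBIC))
```

```text
(no output)
```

View pics/w3c.png

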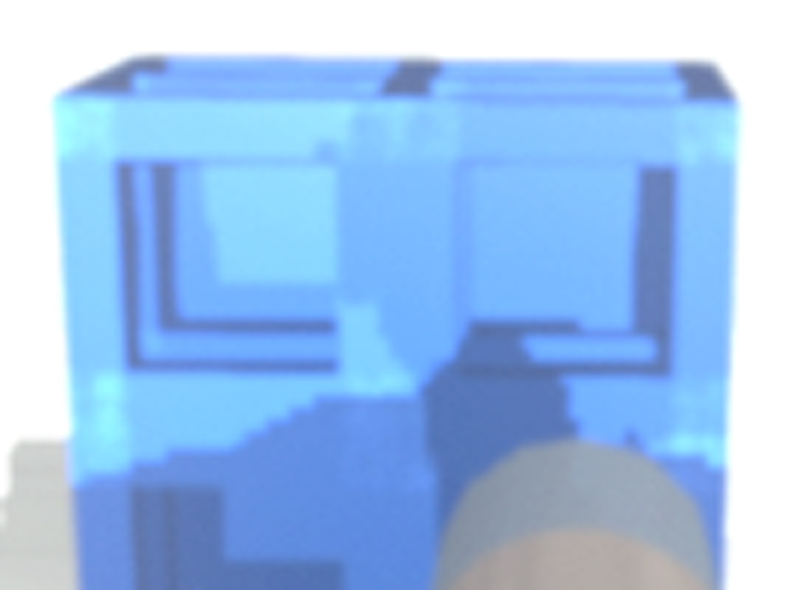

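Run:
```python
from h import *
print(ray("wrist",(317.5,325),.292), ray("wrist",(316.2,205.6),.066))
c=env.get_calibration("wrist"); 
for d in(-15,0,15): print(proj("wrist",(.65+d/1e3,.181,.292),c))
```

```text
[0.65256022 0.18056293 0.292     ] [0.65102647 0.18194492 0.066     ]
[315.42501589 365.79625285]
[316.18052047 331.11910878]
[316.98580308 294.15718702]
```

Emit:
arm_command --steps '[{"delta_pos": [1, 1, -15], "dr": [0, 0, 0]}, {"delta_pos": [0, 0, -30], "dr": [0, 0, 0]}, {"delta_pos": [0, 0, -35], "dr": [0, 0, 0]}, {"delta_pos": [0, 0, -30], "dr": [0, 0, 0]}, {"delta_pos": [0, 0, -15], "dr": [0, 0, 0]}, {"delta_pos": [0, 0, -15], "dr": [0, 0, 0]}, {"delta_pos": [0, 0, -15], "dr": [0, 0, 0]}, {"delta_pos": [0, 0, -15], "dr": [0, 0, 0]}, {"delta_pos": [0, 0, -10], "dr": [0, 0, 0]}, {"delta_pos": [0, 0, -6], "dr": [0, 0, 0]}, {"delta_pos": [0, 0, -4], "dr": [0, 0, 0]}, {"delta_pos": [0, 0, -1], "dr": [0, 0, 0]}, {"delta_pos": [0, 0, 0], "dr": [0, 0, 0]}, {"delta_pos": [0, 0, 0], "dr": [0, 0, 0]}]'

```text
time_s: 7.65
position: [0.6514, 0.1824, 0.0979]
tool_rot: [[0.021, -1.0, 0.001], [-1.0, -0.021, 0.0], [-0.0, -0.001, -1.0]]
ft_force: [0.1, -0.1, -0.2]
grip_width: 0.0287
```

Emit:
arm_command --steps '[{"delta_pos": [0, 0, -1.5], "dr": [0, 0, 0]}, {"delta_pos": [0, 0, 0], "dr": [0, 0, 0]}]'

```text
time_s: 7.85
position: [0.6511, 0.1824, 0.0958]
tool_rot: [[0.021, -1.0, -0.0], [-1.0, -0.021, -0.0], [0.0, 0.0, -1.0]]
ft_force: [1.6, 0.2, -0.6]
grip_width: 0.0287
```

Emit:
arm_command --steps '[{"delta_pos": [0, 0, 0], "dr": [0, 0, 0]}, {"delta_pos": [0, 0, 0], "dr": [0, 0, 0]}, {"delta_pos": [0, 0, 0], "dr": [0, 0, 0]}, {"delta_pos": [0, 0, 0], "dr": [0, 0, 0]}, {"delta_pos": [0, 0, 0], "dr": [0, 0, 0]}, {"delta_pos": [0, 0, 0], "dr": [0, 0, 0]}, {"delta_pos": [0, 0, 10], "dr": [0, 0, 0]}, {"delta_pos": [0, 0, 20], "dr": [0, 0, 0]}, {"delta_pos": [0, 0, 35], "dr": [0, 0, 0]}, {"delta_pos": [0, 0, 45], "dr": [0, 0, 0]}, {"delta_pos": [0, 0, 45], "dr": [0, 0, 0]}, {"delta_pos": [0, 0, 35], "dr": [0, 0, 0]}, {"delta_pos": [0, 0, 0], "dr": [0, 0, 0]}]' --grip 0.6

```text
time_s: 9.15
position: [0.652, 0.1826, 0.2928]
tool_rot: [[0.021, -1.0, 0.011], [-1.0, -0.021, 0.001], [-0.001, -0.011, -1.0]]
ft_force: [-0.6, 0.1, -0.0]
grip_width: 0.0513
```

Emit:
arm_command --steps '[{"delta_pos": [-8, -16, 0], "dr": [0, 0, -1]}, {"delta_pos": [-12, -30, 0], "dr": [0, 0, -2]}, {"delta_pos": [-13, -35, 0], "dr": [0, 0, -2]}, {"delta_pos": [-13, -35, 0], "dr": [0, 0, -2]}, {"delta_pos": [-13, -35, 0], "dr": [0, 0, -2]}, {"delta_pos": [-13, -35, 0], "dr": [0, 0, -2]}, {"delta_pos": [-13, -35, 0], "dr": [0, 0, -2]}, {"delta_pos": [-13, -35, 0], "dr": [0, 0, -2]}, {"delta_pos": [-13, -35, 0], "dr": [0, 0, -1.4]}, {"delta_pos": [-10, -30, -20], "dr": [0, 0, 0]}, {"delta_pos": [-7, -15, -30], "dr": [0, 0, 0]}, {"delta_pos": [0, 0, -20], "dr": [0, 0, 0]}, {"delta_pos": [0, 0, 0], "dr": [0, 0, 0]}, {"delta_pos": [0, 0, 0], "dr": [0, 0, 0]}]'

```text
time_s: 10.55
position: [0.5233, -0.1535, 0.2164]
tool_rot: [[-0.262, -0.965, 0.0], [-0.965, 0.262, -0.0], [0.0, -0.0, -1.0]]
ft_force: [1.1, 1.0, 0.9]
grip_width: 0.0509
```

Run:
```python
from h import *
s=env.observe(); c=env.get_calibration("wrist"); cv2.imwrite("pics/w4.png",env.get_image("wrist"))
print(s['time_s'],s['position'],s['tool_rot'][:,0],s['ft_force'],s['grip_width'])
for n,k,z in(("E",120,.141),("Erim",120,.085),("Drim",180,.085),("F",60,.118),("Frim",60,.085),("hub",None,.142)):
    a=np.radians(44.8+(k or 0)); r=.1*(k is not None); print(n,proj("wrist",(.620+r*np.cos(a),-.1797+r*np.sin(a),z),c))
```

```text
10.55 [ 0.52332919 -0.15354074  0.21644092] [-2.61996926e-01 -9.65068707e-01  3.47885503e-05] [1.1076032  1.04010201 0.94128691] 0.05088079242751007
E [317.48339573 257.93202389]
Erim [317.53330948 231.82901537]
Drim [442.40336579 162.48385153]
F [174.42379813 167.07981104]
Frim [192.74141976 162.44140462]
hub [317.50608504  70.67316194]
```

View pics/w4.png

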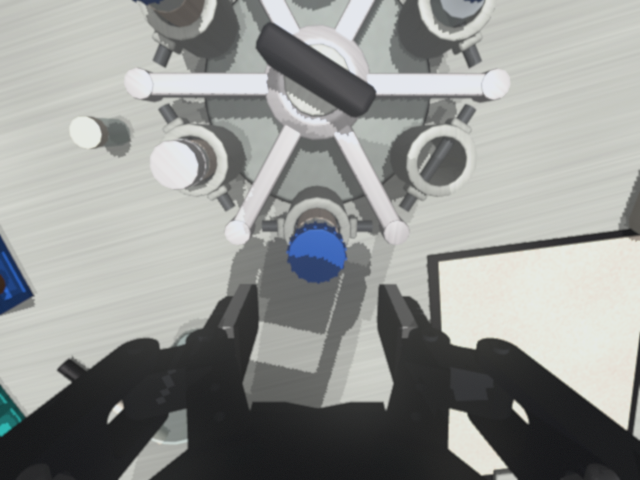

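E's cap is at (317,253) and the empty D bucket's rim is at (440,159), both within 3 mm of prediction. I grip E after a 2 mm shift inward.

Emit:
arm_command --steps '[{"delta_pos": [2, -0.5, -15], "dr": [0, 0, 0]}, {"delta_pos": [0, 0, -25], "dr": [0, 0, 0]}, {"delta_pos": [0, 0, -25], "dr": [0, 0, 0]}, {"delta_pos": [0, 0, -12], "dr": [0, 0, 0]}, {"delta_pos": [0, 0, -4], "dr": [0, 0, 0]}, {"delta_pos": [0, 0, 0], "dr": [0, 0, 0]}, {"delta_pos": [0, 0, 0], "dr": [0, 0, 0]}]'

```text
time_s: 11.3
position: [0.5257, -0.1544, 0.1361]
tool_rot: [[-0.262, -0.965, 0.002], [-0.965, 0.262, -0.001], [0.001, -0.002, -1.0]]
ft_force: [-0.4, 0.7, 0.0]
grip_width: 0.0513
```

Emit:
arm_command --steps '[{"delta_pos": [0, 0, 0], "dr": [0, 0, 0]}, {"delta_pos": [0, 0, 0], "dr": [0, 0, 0]}, {"delta_pos": [0, 0, 0], "dr": [0, 0, 0]}, {"delta_pos": [0, 0, 0], "dr": [0, 0, 0]}, {"delta_pos": [0, 0, 0], "dr": [0, 0, 0]}, {"delta_pos": [0, 0, 0], "dr": [0, 0, 0]}, {"delta_pos": [0, 0, 0], "dr": [0, 0, 0]}]' --grip 0.3 --squeeze 30

```text
time_s: 12.0
position: [0.5257, -0.1544, 0.1358]
tool_rot: [[-0.262, -0.965, 0.002], [-0.965, 0.262, -0.001], [0.0, -0.002, -1.0]]
ft_force: [-0.6, 0.8, 6.5]
grip_width: 0.0329
```

Emit:
arm_command --steps '[{"delta_pos": [0, 0, 10], "dr": [0, 0, 0]}, {"delta_pos": [0, 0, 20], "dr": [0, 0, 0]}, {"delta_pos": [0, 0, 30], "dr": [0, 0, 0]}, {"delta_pos": [0, 0, 25], "dr": [0, 0, 0]}, {"delta_pos": [-4, -10, 5], "dr": [0, 0, 5]}, {"delta_pos": [-4, -10, 0], "dr": [0, 0, 7]}, {"delta_pos": [2, -10, 0], "dr": [0, 0, 8]}, {"delta_pos": [5, -15, 0], "dr": [0, 0, 8]}, {"delta_pos": [5, -15, 0], "dr": [0, 0, 8]}, {"delta_pos": [7, -15, 0], "dr": [0, 0, 8]}, {"delta_pos": [7, -10, 0], "dr": [0, 0, 8]}, {"delta_pos": [5, -10, 0], "dr": [0, 0, 8]}, {"delta_pos": [1, 0, 0], "dr": [0, 0, 0]}, {"delta_pos": [0, 0, 0], "dr": [0, 0, 0]}, {"delta_pos": [0, 0, 0], "dr": [0, 0, 0]}]'

```text
time_s: 13.5
position: [0.5489, -0.2486, 0.225]
tool_rot: [[0.703, -0.711, -0.0], [-0.711, -0.703, 0.0], [-0.0, -0.0, -1.0]]
ft_force: [0.5, 0.1, 0.1]
grip_width: 0.033
```

```bash
cat > look.py <<'E'
from h import *
import sys
def look(name):
    s=env.observe(); c=env.get_calibration("wrist"); cv2.imwrite(f"pics/{name}.png",env.get_image("wrist"))
    print(s['time_s'],s['position'],s['tool_rot'][:,0],s['ft_force'],s['grip_width'])
    for i,n in enumerate("AFEDCB"):
        a=np.radians(44.8+60*i); p=(.620+.1*np.cos(a),-.1797+.1*np.sin(a),.085); print(n,np.round(p,4),proj("wrist",p,c).round(1))
    print("hub",proj("wrist",(.62,-.1797,.142),c).round(1))
if __name__=="__main__": look(sys.argv[1])
E
python3 look.py w5
```

```text
13.5 [ 0.54891987 -0.24855169  0.22503725] [ 7.02903541e-01 -7.11285120e-01 -3.01364451e-04] [0.51290163 0.12419761 0.08544611] 0.03304548439997775
A [ 0.691  -0.1092  0.085 ] [319.2 -90.6]
F [ 0.5945 -0.083   0.085 ] [184.    4.9]
E [ 0.5235 -0.1535  0.085 ] [198.9 163.7]
D [ 0.549  -0.2502  0.085 ] [319.5 230.6]
C [ 0.6455 -0.2764  0.085 ] [440.2 163.1]
B [ 0.7165 -0.2059  0.085 ] [454.9   4. ]
hub [319.8  76.1]
```

View pics/w5.png

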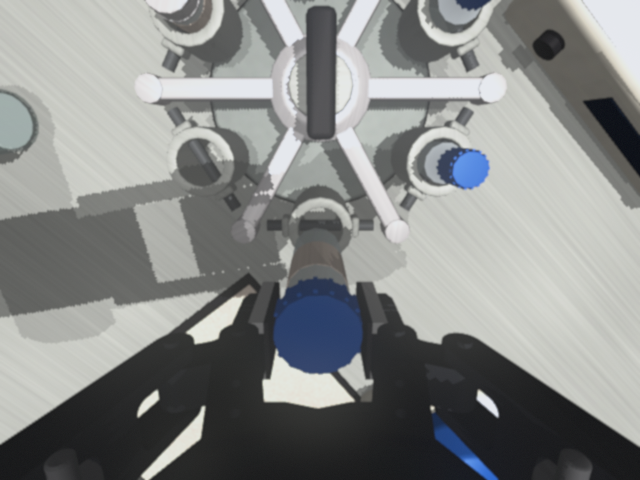

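Run:
```python
from h import *
im=cv2.imread("pics/w5.png"); 
c=env.get_calibration("wrist")
for o in(-4,-2,0,2,4):
    f=np.array([.711,.703])*o/1e3
    p=[.5489+f[0],-.2486+f[1]]; # rearmost cap edge
    print(o,proj("wrist",[p[0]-.711*.017,p[1]-.703*.017,.2302],c).round(1))
g=cv2.GaussianBlur(cv2.cvtColor(im,cv2.COLOR_BGR2GRAY),(3,3),0)
for n,(x,y) in dict(E=(202,159),C=(437,160),D=(320,229)).items():
    r=g[y-50:y+50,x-50:x+50]; h=cv2.HoughCircles(r,cv2.HOUGH_GRADIENT,1,5,param1=80,param2=12,minRadius=20,maxRadius=38)
    if h is not None:
        for q in h[0][:4]: print(n,q[:2]+[x-50,y-50],q[2],ray("wrist",q[:2]+[x-50,y-50],.085,c)[:2])
```

```text
-4 [317.6 382.4]
-2 [317.6 378. ]
0 [317.6 373.5]
2 [317.6 369. ]
4 [317.7 364.5]
E [213.5 163.5] 37.4 [ 0.53096756 -0.16087076]
E [205.5 153.5] 32.9 [ 0.53234291 -0.15229029]
E [196.5 162.5] 36.3 [ 0.52292313 -0.15173812]
E [211.5 157.5] 35.2 [ 0.53320409 -0.15713032]
C [441.5 162.5] 25.2 [ 0.6465566  -0.27666707]
C [437.5 158.5] 35.2 [ 0.64635232 -0.27246422]
C [442.5 168.5] 30.8 [ 0.64433318 -0.28046132]
C [441.5 155.5] 30.7 [ 0.64970969 -0.27287567]
D [319.5 230.5] 32.9 [ 0.54909898 -0.2501474 ]
D [314.5 219.5] 35.2 [ 0.5525379  -0.24144766]
D [318.5 212.5] 27.5 [ 0.55846531 -0.23979964]
D [318.5 222.5] 37.4 [ 0.55300143 -0.24521423]
```

Emit:
arm_command --steps '[{"delta_pos": [1.5, -0.4, -15], "dr": [0, 0, 0]}, {"delta_pos": [0, 0, -15], "dr": [0, 0, 0]}, {"delta_pos": [0, 0, -12], "dr": [0, 0, 0]}, {"delta_pos": [0, 0, -12], "dr": [0, 0, 0]}, {"delta_pos": [0, 0, -10], "dr": [0, 0, 0]}, {"delta_pos": [0, 0, -6], "dr": [0, 0, 0]}, {"delta_pos": [0, 0, 0], "dr": [0, 0, 0]}]'

```text
time_s: 14.25
position: [0.5504, -0.2494, 0.1541]
tool_rot: [[0.704, -0.71, -0.001], [-0.71, -0.704, 0.001], [-0.001, 0.0, -1.0]]
ft_force: [0.5, -0.4, -1.1]
grip_width: 0.0328
```

Emit:
arm_command --steps '[{"delta_pos": [0, 0, -6], "dr": [0, 0, 0]}, {"delta_pos": [0, 0, -6], "dr": [0, 0, 0]}, {"delta_pos": [0, 0, -4], "dr": [0, 0, 0]}, {"delta_pos": [0, 0, -1.5], "dr": [0, 0, 0]}, {"delta_pos": [0, 0, 0], "dr": [0, 0, 0]}, {"delta_pos": [0, 0, 0], "dr": [0, 0, 0]}]'

```text
time_s: 14.85
position: [0.5507, -0.2496, 0.1375]
tool_rot: [[0.705, -0.71, 0.0], [-0.71, -0.705, -0.0], [0.0, -0.0, -1.0]]
ft_force: [-0.6, 0.2, -0.7]
grip_width: 0.0326
```

Emit:
arm_command --steps '[{"delta_pos": [0, 0, -1.3], "dr": [0, 0, 0]}, {"delta_pos": [0, 0, 0], "dr": [0, 0, 0]}]'

```text
time_s: 15.05
position: [0.5507, -0.2495, 0.136]
tool_rot: [[0.705, -0.71, 0.0], [-0.71, -0.705, -0.0], [0.0, -0.0, -1.0]]
ft_force: [-0.4, 0.2, -0.9]
grip_width: 0.0325
```

Emit:
arm_command --steps '[{"delta_pos": [0, 0, 0], "dr": [0, 0, 0]}, {"delta_pos": [0, 0, 0], "dr": [0, 0, 0]}, {"delta_pos": [0, 0, 0], "dr": [0, 0, 0]}, {"delta_pos": [0, 0, 0], "dr": [0, 0, 0]}, {"delta_pos": [0, 0, 0], "dr": [0, 0, 0]}, {"delta_pos": [0, 0, 5], "dr": [0, 0, 0]}, {"delta_pos": [0, 0, 15], "dr": [0, 0, 0]}, {"delta_pos": [0, 0, 25], "dr": [0, 0, 0]}, {"delta_pos": [5, 0, 25], "dr": [0, 0, 5]}, {"delta_pos": [10, -3, 15], "dr": [0, 0, 7]}, {"delta_pos": [15, -4, 0], "dr": [0, 0, 8]}, {"delta_pos": [15, -4, 0], "dr": [0, 0, 8]}, {"delta_pos": [15, -4, 0], "dr": [0, 0, 8]}, {"delta_pos": [15, -4, 0], "dr": [0, 0, 8]}, {"delta_pos": [12, -4, 0], "dr": [0, 0, 8]}, {"delta_pos": [7, -2, 0], "dr": [0, 0, 8]}, {"delta_pos": [0, 0, 0], "dr": [0, 0, 0]}, {"delta_pos": [0, 0, 0], "dr": [0, 0, 0]}]' --grip 0.6

```text
time_s: 16.85
position: [0.6445, -0.2744, 0.2211]
tool_rot: [[0.968, 0.252, -0.0], [0.252, -0.968, 0.0], [-0.0, -0.0, -1.0]]
ft_force: [0.4, 0.8, 0.3]
grip_width: 0.0514
```

```bash
python3 look.py w6
```

```text
16.85 [ 0.64445316 -0.27443214  0.22113586] [ 9.67752744e-01  2.51901998e-01 -1.03976129e-04] [0.35689313 0.77280325 0.28321396] 0.05138942311244567
A [ 0.691  -0.1092  0.085 ] [455.3   4.2]
F [ 0.5945 -0.083   0.085 ] [317.5 -91.6]
E [ 0.5235 -0.1535  0.085 ] [180.4   5.5]
D [ 0.549  -0.2502  0.085 ] [196.1 166.3]
C [ 0.6455 -0.2764  0.085 ] [318.5 233.8]
B [ 0.7165 -0.2059  0.085 ] [440.6 165.4]
hub [318.1  77.7]
```

View pics/w6.png

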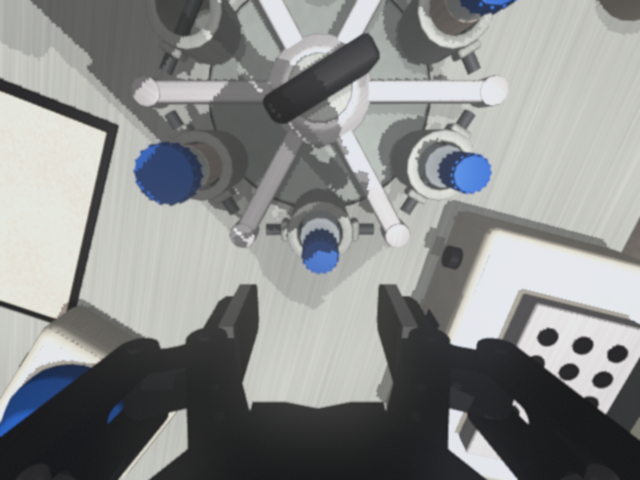

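D's conical is seated at (168,172). C's narrow cap is centred at (320,255). Going down to grip it.

Emit:
arm_command --steps '[{"delta_pos": [1, 0, -15], "dr": [0, 0, 0]}, {"delta_pos": [0, 0, -25], "dr": [0, 0, 0]}, {"delta_pos": [0, 0, -25], "dr": [0, 0, 0]}, {"delta_pos": [0, 0, -20], "dr": [0, 0, 0]}, {"delta_pos": [0, 0, -8], "dr": [0, 0, 0]}, {"delta_pos": [0, 0, -2], "dr": [0, 0, 0]}, {"delta_pos": [0, 0, 0], "dr": [0, 0, 0]}]'

```text
time_s: 17.6
position: [0.6458, -0.2747, 0.127]
tool_rot: [[0.967, 0.255, 0.001], [0.255, -0.967, -0.001], [0.001, 0.001, -1.0]]
ft_force: [-0.5, 0.3, 0.8]
grip_width: 0.0511
```

Emit:
arm_command --steps '[{"delta_pos": [0, 0, 0], "dr": [0, 0, 0]}, {"delta_pos": [0, 0, 0], "dr": [0, 0, 0]}, {"delta_pos": [0, 0, 0], "dr": [0, 0, 0]}, {"delta_pos": [0, 0, 0], "dr": [0, 0, 0]}, {"delta_pos": [0, 0, 0], "dr": [0, 0, 0]}, {"delta_pos": [0, 0, 0], "dr": [0, 0, 0]}, {"delta_pos": [0, 0, 0], "dr": [0, 0, 0]}, {"delta_pos": [0, 0, 0], "dr": [0, 0, 0]}]' --grip 0.15 --squeeze 30

```text
time_s: 18.4
position: [0.646, -0.2748, 0.1271]
tool_rot: [[0.967, 0.255, 0.002], [0.255, -0.967, -0.001], [0.001, 0.001, -1.0]]
ft_force: [0.2, 0.4, 5.7]
grip_width: 0.0204
```

Emit:
arm_command --steps '[{"delta_pos": [0, 0, 10], "dr": [0, 0, 0]}, {"delta_pos": [0, 0, 20], "dr": [0, 0, 0]}, {"delta_pos": [0, 0, 35], "dr": [0, 0, 0]}, {"delta_pos": [0, 0, 45], "dr": [0, 0, 0]}, {"delta_pos": [0, 0, 45], "dr": [0, 0, -4]}, {"delta_pos": [-10, 10, 8], "dr": [0, 0, -8]}, {"delta_pos": [-10, 10, 0], "dr": [0, 0, -8]}, {"delta_pos": [-10, 10, 0], "dr": [0, 0, -8]}, {"delta_pos": [-10, 10, 0], "dr": [0, 0, -8]}, {"delta_pos": [-10, 10, 0], "dr": [0, 0, -8]}, {"delta_pos": [-10, 10, 0], "dr": [0, 0, -8]}, {"delta_pos": [-10, 10, 0], "dr": [0, 0, -8]}, {"delta_pos": [-10, 10, 0], "dr": [0, 0, -8]}, {"delta_pos": [-10, 10, 0], "dr": [0, 0, -8]}, {"delta_pos": [-10, 10, 0], "dr": [0, 0, -8]}, {"delta_pos": [-10, 10, 0], "dr": [0, 0, -8]}, {"delta_pos": [-10, 10, -20], "dr": [0, 0, -8]}, {"delta_pos": [0, 0, -25], "dr": [0, 0, -8]}, {"delta_pos": [0, 0, -15], "dr": [0, 0, -8]}, {"delta_pos": [0, 0, 0], "dr": [0, 0, -4]}]'

```text
time_s: 20.4
position: [0.5248, -0.154, 0.2272]
tool_rot: [[-0.267, -0.964, -0.004], [-0.964, 0.267, 0.002], [-0.001, 0.004, -1.0]]
ft_force: [0.3, -0.6, 0.5]
grip_width: 0.021
```

Emit:
arm_command --steps '[{"delta_pos": [0, 0, 0], "dr": [0, 0, 0]}, {"delta_pos": [0, 0, 0], "dr": [0, 0, 0]}]'

```text
time_s: 20.6
position: [0.5258, -0.1546, 0.2295]
tool_rot: [[-0.26, -0.966, 0.001], [-0.966, 0.26, -0.0], [0.0, -0.001, -1.0]]
ft_force: [-0.8, 0.5, 0.2]
grip_width: 0.0208
```

```bash
python3 look.py w7
```

```text
20.6 [ 0.52576099 -0.1545778   0.2295172 ] [-2.60214833e-01 -9.65550736e-01  1.28839479e-04] [-0.83651255  0.50361118  0.22844438] 0.020828463811849416
A [ 0.691  -0.1092  0.085 ] [184.6   8.8]
F [ 0.5945 -0.083   0.085 ] [198.7 164.4]
E [ 0.5235 -0.1535  0.085 ] [317.  230.6]
D [ 0.549  -0.2502  0.085 ] [435.6 164.9]
C [ 0.6455 -0.2764  0.085 ] [450.1   9.3]
B [ 0.7165 -0.2059  0.085 ] [317.5 -83.8]
hub [317.1  80. ]
```

View pics/w7.png

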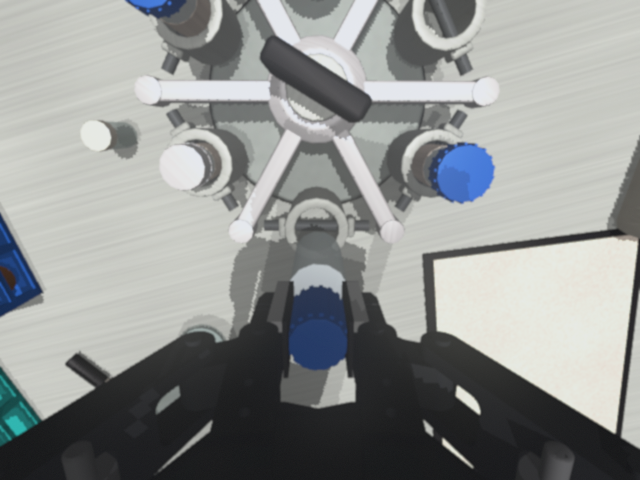

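Emit:
arm_command --steps '[{"delta_pos": [0, 0, -15], "dr": [0, 0, 0]}, {"delta_pos": [0, 0, -15], "dr": [0, 0, 0]}, {"delta_pos": [0, 0, -12], "dr": [0, 0, 0]}, {"delta_pos": [0, 0, -12], "dr": [0, 0, 0]}, {"delta_pos": [0, 0, -10], "dr": [0, 0, 0]}, {"delta_pos": [0, 0, -10], "dr": [0, 0, 0]}, {"delta_pos": [0, 0, -6], "dr": [0, 0, 0]}, {"delta_pos": [0, 0, 0], "dr": [0, 0, 0]}]'

```text
time_s: 21.45
position: [0.5254, -0.1544, 0.1483]
tool_rot: [[-0.262, -0.965, -0.001], [-0.965, 0.262, 0.001], [-0.0, 0.001, -1.0]]
ft_force: [-0.1, -0.2, -1.0]
grip_width: 0.0207
```

Emit:
arm_command --steps '[{"delta_pos": [0, 0, -8], "dr": [0, 0, 0]}, {"delta_pos": [0, 0, -6], "dr": [0, 0, 0]}, {"delta_pos": [0, 0, -4], "dr": [0, 0, 0]}, {"delta_pos": [0, 0, -2], "dr": [0, 0, 0]}, {"delta_pos": [0, 0, -1], "dr": [0, 0, 0]}, {"delta_pos": [0, 0, 0], "dr": [0, 0, 0]}, {"delta_pos": [0, 0, 0], "dr": [0, 0, 0]}]'

```text
time_s: 22.15
position: [0.5257, -0.1546, 0.1282]
tool_rot: [[-0.262, -0.965, 0.0], [-0.965, 0.262, -0.0], [0.0, -0.0, -1.0]]
ft_force: [-0.4, -0.5, -0.2]
grip_width: 0.0209
```

Emit:
arm_command --steps '[{"delta_pos": [0, 0, -0.5], "dr": [0, 0, 0]}, {"delta_pos": [0, 0, 0], "dr": [0, 0, 0]}, {"delta_pos": [0, 0, 0], "dr": [0, 0, 0]}, {"delta_pos": [0, 0, 0], "dr": [0, 0, 0]}, {"delta_pos": [0, 0, 0], "dr": [0, 0, 0]}, {"delta_pos": [0, 0, 0], "dr": [0, 0, 0]}, {"delta_pos": [0, 0, 5], "dr": [0, 0, 0]}, {"delta_pos": [0, 0, 15], "dr": [0, 0, 0]}, {"delta_pos": [0, 0, 25], "dr": [0, 0, 0]}, {"delta_pos": [0, 0, 30], "dr": [0, 0, 0]}, {"delta_pos": [6, 16, 15], "dr": [0, 0, 2]}, {"delta_pos": [10, 26, 0], "dr": [0, 0, 2]}, {"delta_pos": [10, 30, 0], "dr": [0, 0, 2]}, {"delta_pos": [10, 30, 0], "dr": [0, 0, 2]}, {"delta_pos": [10, 30, 0], "dr": [0, 0, 2]}, {"delta_pos": [10, 30, 0], "dr": [0, 0, 2]}, {"delta_pos": [15, 30, 0], "dr": [0, 0, 2]}, {"delta_pos": [15, 30, 0], "dr": [0, 0, 2.4]}, {"delta_pos": [15, 35, 0], "dr": [0, 0, 0]}, {"delta_pos": [15, 35, 0], "dr": [0, 0, 0]}]' --grip 0.6

```text
time_s: 24.15
position: [0.6421, 0.1388, 0.218]
tool_rot: [[0.021, -1.0, 0.0], [-1.0, -0.021, -0.0], [0.0, -0.0, -1.0]]
ft_force: [1.0, -0.2, 0.6]
grip_width: 0.0515
```

Emit:
arm_command --steps '[{"delta_pos": [6, 30, 0], "dr": [0, 0, 0]}, {"delta_pos": [4, 15, 0], "dr": [0, 0, 0]}, {"delta_pos": [0, 0, 0], "dr": [0, 0, 0]}, {"delta_pos": [0, 0, 0], "dr": [0, 0, 0]}]'

```text
time_s: 24.55
position: [0.6515, 0.1815, 0.2176]
tool_rot: [[0.021, -1.0, -0.0], [-1.0, -0.021, -0.0], [0.0, 0.0, -1.0]]
ft_force: [0.2, -1.2, -0.6]
grip_width: 0.0511
```

Run:
```python
from h import *
s=env.observe(); c=env.get_calibration("wrist"); cv2.imwrite("pics/w8.png",env.get_image("wrist"));cv2.imwrite("pics/t8.png",env.get_image("top"))
print(s['time_s'],s['position'],s['tool_rot'][:,0],proj("wrist",(.6515,.182,.099),c))
```

```text
24.55 [0.6515392  0.18148571 0.21760621] [ 2.05321550e-02 -9.99789075e-01  4.85437271e-04] [316.91057556 237.06761302]
```

View pics/w8.png

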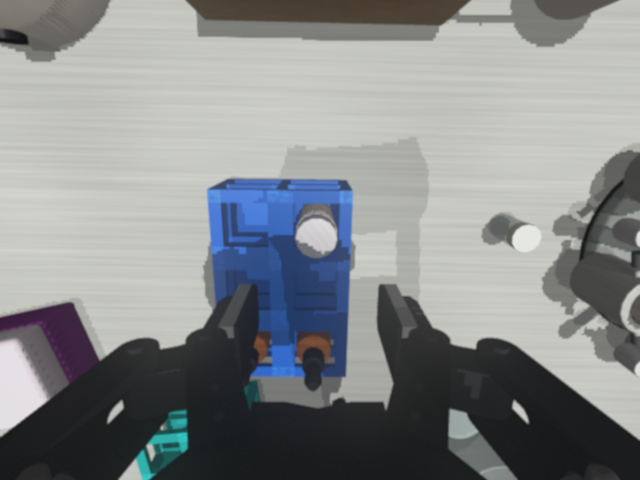

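The universal stands upright in the rack at (317,237), as predicted. Going down to grip it.

Emit:
arm_command --steps '[{"delta_pos": [0, 0.5, -15], "dr": [0, 0, 0]}, {"delta_pos": [0, 0, -30], "dr": [0, 0, 0]}, {"delta_pos": [0, 0, -30], "dr": [0, 0, 0]}, {"delta_pos": [0, 0, -25], "dr": [0, 0, 0]}, {"delta_pos": [0, 0, -15], "dr": [0, 0, 0]}, {"delta_pos": [0, 0, -6], "dr": [0, 0, 0]}, {"delta_pos": [0, 0, 0], "dr": [0, 0, 0]}]'

```text
time_s: 25.35
position: [0.6516, 0.182, 0.0963]
tool_rot: [[0.02, -1.0, -0.001], [-1.0, -0.02, -0.0], [0.0, 0.001, -1.0]]
ft_force: [-0.1, -0.0, 0.6]
grip_width: 0.0512
```

Emit:
arm_command --steps '[{"delta_pos": [0, 0, 0], "dr": [0, 0, 0]}, {"delta_pos": [0, 0, 0], "dr": [0, 0, 0]}, {"delta_pos": [0, 0, 0], "dr": [0, 0, 0]}, {"delta_pos": [0, 0, 0], "dr": [0, 0, 0]}, {"delta_pos": [0, 0, 0], "dr": [0, 0, 0]}, {"delta_pos": [0, 0, 0], "dr": [0, 0, 0]}, {"delta_pos": [0, 0, 0], "dr": [0, 0, 0]}]' --grip 0.25

```text
time_s: 26.05
position: [0.6523, 0.1829, 0.098]
tool_rot: [[0.021, -1.0, 0.003], [-1.0, -0.021, -0.0], [0.0, -0.003, -1.0]]
ft_force: [-0.1, -1.7, 5.7]
grip_width: 0.0288
```

Emit:
arm_command --steps '[{"delta_pos": [0, 0, 10], "dr": [0, 0, 0]}, {"delta_pos": [0, 0, 25], "dr": [0, 0, 0]}, {"delta_pos": [0, 0, 40], "dr": [0, 0, 0]}, {"delta_pos": [0, 0, 45], "dr": [0, 0, 0]}, {"delta_pos": [0, 0, 45], "dr": [0, 0, 0]}, {"delta_pos": [0, -12, 30], "dr": [0, 0, 6]}, {"delta_pos": [0, -25, 0], "dr": [0, 0, 7.6]}, {"delta_pos": [0, -35, 0], "dr": [0, 0, 8]}, {"delta_pos": [-1, -35, 0], "dr": [0, 0, 8]}, {"delta_pos": [-1, -35, 0], "dr": [0, 0, 8]}, {"delta_pos": [-1, -35, 0], "dr": [0, 0, 8]}, {"delta_pos": [-1, -35, 0], "dr": [0, 0, 8]}, {"delta_pos": [-1, -35, 0], "dr": [0, 0, 8]}, {"delta_pos": [-1, -35, 0], "dr": [0, 0, 8]}, {"delta_pos": [0, -35, 0], "dr": [0, 0, 8]}, {"delta_pos": [0, -35, 0], "dr": [0, 0, 8]}, {"delta_pos": [0, -35, 0], "dr": [0, 0, 8]}, {"delta_pos": [0, -35, 0], "dr": [0, 0, 8]}, {"delta_pos": [0, -25, 0], "dr": [0, 0, 2]}, {"delta_pos": [0, -10, 0], "dr": [0, 0, 0]}]'

```text
time_s: 28.05
position: [0.6451, -0.2762, 0.2913]
tool_rot: [[0.967, 0.253, -0.001], [0.253, -0.967, 0.0], [-0.001, -0.0, -1.0]]
ft_force: [0.3, 0.6, -0.8]
grip_width: 0.0289
```

Emit:
arm_command --steps '[{"delta_pos": [0, 0, -20], "dr": [0, 0, 0]}, {"delta_pos": [0, 0, -30], "dr": [0, 0, 0]}, {"delta_pos": [0, 0, -20], "dr": [0, 0, 0]}, {"delta_pos": [0, 0, 0], "dr": [0, 0, 0]}, {"delta_pos": [0, 0, 0], "dr": [0, 0, 0]}]'

```text
time_s: 28.55
position: [0.646, -0.2734, 0.2227]
tool_rot: [[0.967, 0.255, 0.001], [0.255, -0.967, -0.0], [0.001, 0.0, -1.0]]
ft_force: [-1.0, -0.9, 0.2]
grip_width: 0.0293
```

```bash
python3 look.py w9
```

```text
28.55 [ 0.64598129 -0.27341837  0.22267513] [9.66823111e-01 2.55445855e-01 6.98060135e-04] [-0.99527162 -0.91260049  0.18031662] 0.029290528863681282
A [ 0.691  -0.1092  0.085 ] [452.2   6.6]
F [ 0.5945 -0.083   0.085 ] [315.6 -89.1]
E [ 0.5235 -0.1535  0.085 ] [179.2   6.6]
D [ 0.549  -0.2502  0.085 ] [194.4 166.4]
C [ 0.6455 -0.2764  0.085 ] [316.  233.9]
B [ 0.7165 -0.2059  0.085 ] [437.4 166.4]
hub [315.3  79.3]
```

View pics/w9.png

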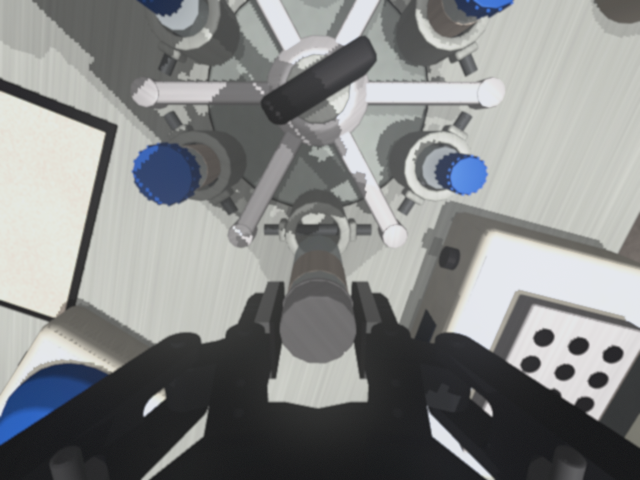

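Emit:
arm_command --steps '[{"delta_pos": [0, -1, -15], "dr": [0, 0, 0]}, {"delta_pos": [0, 0, -20], "dr": [0, 0, 0]}, {"delta_pos": [0, 0, -12], "dr": [0, 0, 0]}, {"delta_pos": [0, 0, -12], "dr": [0, 0, 0]}, {"delta_pos": [0, 0, -10], "dr": [0, 0, 0]}, {"delta_pos": [0, 0, -8], "dr": [0, 0, 0]}, {"delta_pos": [0, 0, -8], "dr": [0, 0, 0]}, {"delta_pos": [0, 0, 0], "dr": [0, 0, 0]}]'

```text
time_s: 29.4
position: [0.6454, -0.2749, 0.1354]
tool_rot: [[0.967, 0.255, -0.002], [0.255, -0.967, 0.001], [-0.001, -0.001, -1.0]]
ft_force: [-0.4, 0.8, -0.4]
grip_width: 0.0285
```

Emit:
arm_command --steps '[{"delta_pos": [0, 0, -8], "dr": [0, 0, 0]}, {"delta_pos": [0, 0, -6], "dr": [0, 0, 0]}, {"delta_pos": [0, 0, -3], "dr": [0, 0, 0]}, {"delta_pos": [0, 0, -1], "dr": [0, 0, 0]}, {"delta_pos": [0, 0, 0], "dr": [0, 0, 0]}, {"delta_pos": [0, 0, 0], "dr": [0, 0, 0]}]'

```text
time_s: 30.0
position: [0.6458, -0.2751, 0.1188]
tool_rot: [[0.967, 0.255, 0.0], [0.255, -0.967, -0.0], [0.0, 0.0, -1.0]]
ft_force: [0.3, 0.6, -0.5]
grip_width: 0.0287
```

Lower by another 1.5 mm, release, then retreat up and toward the robot so the cameras can see.

Emit:
arm_command --steps '[{"delta_pos": [0, 0, -1.5], "dr": [0, 0, 0]}, {"delta_pos": [0, 0, 0], "dr": [0, 0, 0]}]'

```text
time_s: 30.2
position: [0.6457, -0.2751, 0.1171]
tool_rot: [[0.967, 0.255, 0.0], [0.255, -0.967, -0.0], [0.0, 0.0, -1.0]]
ft_force: [-1.0, -0.5, -0.0]
grip_width: 0.029
```

Emit:
arm_command --steps '[{"delta_pos": [0, 0, 0], "dr": [0, 0, 0]}, {"delta_pos": [0, 0, 0], "dr": [0, 0, 0]}, {"delta_pos": [0, 0, 0], "dr": [0, 0, 0]}, {"delta_pos": [0, 0, 0], "dr": [0, 0, 0]}, {"delta_pos": [0, 0, 0], "dr": [0, 0, 0]}, {"delta_pos": [0, 0, 0], "dr": [0, 0, 0]}, {"delta_pos": [0, 0, 5], "dr": [0, 0, 0]}, {"delta_pos": [0, 0, 15], "dr": [0, 0, 0]}, {"delta_pos": [0, 0, 30], "dr": [0, 0, 0]}, {"delta_pos": [0, 0, 40], "dr": [0, 0, 0]}, {"delta_pos": [0, 0, 40], "dr": [0, 0, 0]}, {"delta_pos": [-20, -10, 30], "dr": [0, 0, 0]}, {"delta_pos": [-30, -15, 10], "dr": [0, 0, 0]}, {"delta_pos": [-35, -15, 0], "dr": [0, 0, 0]}, {"delta_pos": [-35, -15, 0], "dr": [0, 0, 0]}, {"delta_pos": [-35, -15, 0], "dr": [0, 0, 0]}, {"delta_pos": [-35, -15, 0], "dr": [0, 0, 0]}, {"delta_pos": [-30, -15, 0], "dr": [0, 0, 0]}, {"delta_pos": [0, 0, 0], "dr": [0, 0, 0]}, {"delta_pos": [0, 0, 0], "dr": [0, 0, 0]}]' --grip 0.6

```text
time_s: 32.2
position: [0.4253, -0.3753, 0.2876]
tool_rot: [[0.967, 0.254, 0.001], [0.254, -0.967, -0.0], [0.001, 0.001, -1.0]]
ft_force: [0.3, -0.5, 0.4]
grip_width: 0.051
```

Run:
```python
from h import *
s=env.observe(); print(s['time_s'],s['position'],s['ft_force'])
t=env.get_image("top"); d=env.get_image("side")
a=cv2.resize(t[130:270,400:560],(480,420),interpolation=cv2.INTER_CUBIC); b=cv2.resize(d[220:380,370:490],(315,420),interpolation=cv2.INTER_CUBIC)
cv2.imwrite("pics/end.png",np.hstack([a,b]))
```

```text
32.2 [ 0.42534575 -0.37529763  0.28759055] [ 0.27561228 -0.54464518  0.40320681]
```

View pics/end.png

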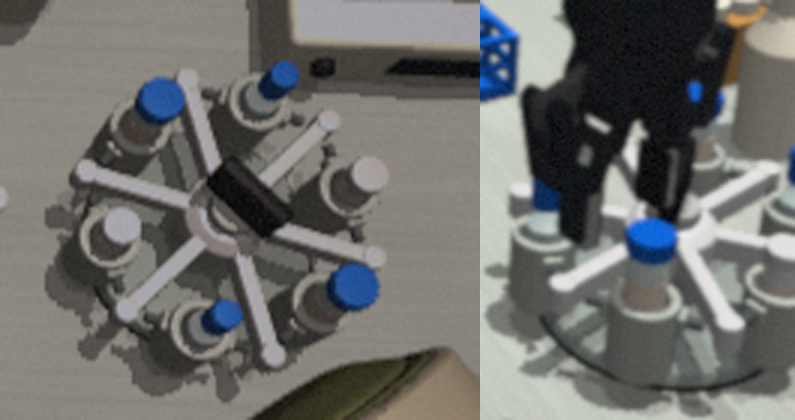

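Run:
```python
from h import *
f=lambda x,y:(x/3+400,y/3+130)
T=dict(A=(f(161,100),.141),B=(f(284,79),.137),C=(f(369,174),.118),D=(f(353,287),.141),E=(f(225,317),.137),F=(f(122,225),.118))
P={k:ray("top",*v)[:2] for k,v in T.items()}; m=np.mean(list(P.values()),0); print(m)
for k in P: print(k,(np.linalg.norm(P[k]-m)*1e3).round(1),np.degrees(np.arctan2(*(P[k]-m)[::-1])).round(1))
for a,b in("AD","BE","CF"): print(a,b,np.linalg.norm(P[a]-P[b]))
env.close_job()
```

```text
[ 0.61785402 -0.18077902]
A 100.0 44.8
B 98.0 -15.7
C 100.7 -74.6
D 98.9 -136.2
E 101.0 165.0
F 98.3 103.6
A D 0.19887599681756757
B E 0.19899378754439961
C F 0.19900013404709302
the job is handed in; nothing more can be done
```

All three pairs now sit in opposite buckets, and the job was handed in at about 32 s. I parked one universal in a free place of the blue rack and moved a conical and a narrow bottle each to the bucket facing its twin. Then I put the universal opposite its own, without turning the rotor.

**Last top picture:**
- Each pair measures 199 mm apart, against 200 nominal.
- All six tubes are 98–101 mm out from the axis, consistent with being fully down and upright. The heights were assumed for this measurement, not measured separately.

**Other checks:**
- The rotor stayed at about 44.8° throughout, and I saw no contact spike when lowering or releasing.
- In the one wrist picture after parking, the two dropper bottles were standing in their places.
- The gripper was clear of everything at hand-in.
- **Disagreement:** my first readings of the top picture were about 3 px off. The wrist picture showed this and I corrected it before the first grip. After that, wrist and top positions still differed by 2–3 mm.

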